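# Set the shaker's outrigger foot down on its foot plate

### The job

Take the brass foot plate by its upright yellow lug and slide it under the raised outrigger foot of the shaker, so that the foot stands over the middle of the round plate. Then screw the black knob clockwise until the foot's rubber sole just touches the plate with light pressure: no gap left, but not cranked down hard. Let go, and leave the dishes, the wash bottle and the spirit lamp where they stand.

Things in the scene. Friction and masses are not known exactly. Their poses are not given: they have to be found in the camera images.
- knob (a joint): Knob angle in rad: about 0 at the start, growing as it is turned clockwise seen from above, which lowers knob and foot together by 3 mm per rad, up to 9 rad. Even thread friction of about 0.05 N m; it stays where left. The sole turns along and, once touching, resists turning with about 0.02 N m more per newton of pressure (at rest, friction can hold a torque either way).
- knob_grip (a point): Centre of the black fluted round knob (40 mm across, 28 mm tall, upright axis, yellow mark on top), on the axis of the screw and foot, 139 mm above the bench at the start. Below the knob there is only a 12 mm rod down to the blue arm, whose top is 85 mm above the bench.
- shaker: White orbital shaker, heavy, fixed. Origin on the bench straight under the axis of its outrigger foot. A blue arm (34 mm wide, 62 to 78 mm above the bench, 42 mm round hub on the axis, 55 to 85 mm high) leads from the foot along +y of this frame to the housing: 120 to 370 mm along +y, 150 mm either way along x, 120 mm tall, dishes on it to 132 mm. Other sides are free.
- foot_plate: Loose brass foot plate, 0.3 kg, rubber underneath: a round disc 70 mm across and 8 mm thick with a flat tongue 24 mm wide along its -x that carries the upright lug. Origin at the centre of the disc's underside, z up.
- plate_center (a point): Centre of the disc's top face, 8 mm above the bench. The foot's orange rubber sole (48 mm across) starts 4 to 10 mm above this level: how far it hangs differs from start to start and is not measured. Once it touches, the rubber gives 1 mm for every 10 N.
- lug_grip (a point): Point to grip on the yellow upright lug of the foot plate: 92 mm from the disc's centre along the plate's -x, 27 mm above the bench. The lug is 10 mm thick along the plate's y (grip it across y), 24 mm long along x, and its top is 42 mm above the bench.
- dish_a: Closed petri dish, 90 mm across, 16 mm tall, loose; origin at the centre of its underside. Leave it alone.
- dish_b: Another closed petri dish, same size; leave it alone.
- wash_bottle: White wash bottle, 60 mm across, 165 mm tall, loose; origin at the centre of its underside. Leave it alone.
- spirit_lamp: Unlit glass spirit lamp, 74 mm across, 64 mm tall, loose; origin at the centre of its underside. Leave it alone.
Mind the look-alikes: they are no part of the job. Several things have the shape of the foot_plate; the one meant has the colours described above.

How it is judged:
On the way, in this order (a step that is already met when the one before it is completed fails the run):
1. the foot plate lies flat on the bench under the foot, its centre within 10 mm of the foot's axis, at rest (horizontal distance between plate_center and knob_grip below 0.01 m and height (world z) of plate_center below 0.0105 m and linear speed of foot_plate below 0.02 m/s), for 0.2 s.
2. the foot presses on the foot plate (contact force between shaker and foot_plate above 0.5 N), for 0.2 s.
At the end, for the whole second after the job is handed in: The foot plate lies flat and still on the bench, its centre within 12 mm of the foot's axis; the foot presses on it with 0.5 to 15 N; the knob is at rest (contact force between shaker and foot_plate between 0.5 and 15 N and horizontal distance between plate_center and knob_grip below 0.012 m and height (world z) of plate_center below 0.0105 m and angle between foot_plate's own z axis and vertical below 0.05 rad and linear speed of foot_plate below 0.01 m/s and velocity of joint knob between -0.05 and 0.05 rad/s); the robot touches nothing.
It fails at once if the foot is cranked down: it presses on the plate with more than 24 N (contact force between shaker and foot_plate above 24 N).
It fails at once if a bystander (dish, wash bottle or spirit lamp) is moved by more than 25 mm (distance of any of dish_a, dish_b, wash_bottle, spirit_lamp from where it was at the start of the episode above 0.025 m).
It also fails if it takes over 72 s, if anything falls off the work surface, if the arm or the gripper's body presses on something with over 40 N, if the wrist force passes 120 N, or if a joint passes its speed limit or range.

### The arm

A 6-joint arm with a two-finger parallel gripper is mounted at the origin on the work surface. World frame = base frame: x ahead of the robot, y to its left, z up, the work surface at z = 0. Lengths are in m, angles in rad, forces in N, time in s.
With the tool pointing down it reaches from about 0.25 to 0.775 m from the base axis. Payload 4 kg.
Tool frame: the origin (TCP) lies at the very end of the fingers, on their centre line; the grasp point (between the pads) lies 19 mm behind it; z points along the fingers, y is the line along which they close (so a half turn about z gives the same grasp; the last joint's range is limited). The gripper opens to 94 mm and grips with 3 to 60 N. Pads are 16 mm wide; open, the fingers measure 119 mm over their backs; the gripper's body (75 mm by 177 mm) begins 78 mm behind the grasp point.
Start: joints at [-1.359, 0.087, 1.371, -0, 1.684, -0.103], TCP at [0.17, -0.523, 0.206] pointing down, gripper open.
Joint ranges: [-3.1, 3.1], [-0.76, 2.03], [0.27, 2.55], [-1.08, 4.22], [0.17, 2.65], [-2.57, 2.57]. Speed limits (rad/s): [2.79, 2.79, 3.14, 3.14, 3.14, 3.14].

### API

Orientations are given as [roll, pitch, yaw] about the fixed x, y, z axes, in that order (R = Rz(yaw) Ry(pitch) Rx(roll)).
In Python, from bench import robot gives the robot as it stands. The module is installed in compiled form; this text tells all that it offers.
- The arm moves only by the tool move_arm, never from a script. Its argument "deltas" is one flat list of numbers, 7 for each row, row after row: the turn, a rotation vector about the tool's x, y, z in rad, then the shift along the tool's x, y, z in cm, then the closure, from -1 (fully open) to 1 (shut). A call has 1 to 8 rows; each row is the pose to reach, as a shift and turn from the pose commanded when the call began, along the tool's axes at that moment; what a row does not reach only later rows make up. A row lasts 1/10 s, in which the tool goes at most 50 mm and 8.59 degrees, less where a joint would pass 70% of its speed; a pose out of reach is approached as far as the arm can. A call with a gripper value outside its range is refused whole. The fingers move at their own pace and stop on an object; the grip force is fixed at half the most. Time passes only in rows, so rows that repeat a pose let the fingers close. It gives the time, the measured TCP pose, the force, the opening and the grip force at its end, in the units of the state.
- robot.get_obs(): the state, without advancing time (a new reading comes with each control period).
- robot.snapshot(name): name is "scene" or "side" or "wrist"; returns a dict with "image" (480x640x3 uint8, red, green, blue), "depth" (480x640 float32, m along the optical axis (not along the pixel's ray), 0 where there is no reading), "fov_y" (degrees; the focal length in pixels is half the picture's height over the tangent of half this angle, whatever the lens; pixels are square), "cx", "cy" (the principal point, pixels), "origin" and "orientation" of the camera in the world; the wrist camera has in their place "T_tool_cam" (4x4, takes a point from camera to tool coordinates, whose origin is the TCP and whose axes are the flange's). Camera axes: x right, y up, looking along -z (the intrinsics and any distortion apply to the point x, -y, -z); pixel columns grow to the right and rows downward; lengths in m; the calibration is good to about 2 mm. A picture is of the moment at which its call begins: read the wrist's pose just before it.
- robot.close_job(): hands the job in; it is judged then, once.
The state is a dict: "time": time; "joint_positions": joint angles; "qvel": joint speeds; "joint_torque": joint torques, N m; "tool_pos": TCP position; "ee_rot": TCP orientation; "wrist_force": force on the tool from outside, world axes, zero at the start; "wrist_torque": the same for the moment, N m; "width": finger opening in m; "finger_force": force on a finger pad.
Only numpy, scipy, OpenCV 4.12 (cv2) and the standard library are available. Lean on these libraries where they do the work, as an engineer would, in place of code of your own. Each camera call takes 0.05 s, during which the arm holds its last target. There are 200 camera calls.

## Working session

There is one attempt and no reset: what is moved stays moved. The work goes in short steps, Python scripts to look and compute and a tool call to move; the robot and the scene stay as the last step left them, time stands still between calls to the robot, and variables do not carry over. Pictures are saved under pics/ and viewed, at most 10 in all, crops included, and the job is handed in when it is done.

Besides the shell and the picture viewer there is one more tool, called after "Emit:" by a JSON object that holds its "api" and its "payload", one argument or row to a line. move_arm: Moves the arm, as the interface text tells. Its arguments: {"type":"object","properties":{"deltas":{"type":"array","items":{"type":"number"}}},"required":["deltas"]}

```bash
mkdir -p pics
cat > h.py <<'E'
import numpy as np, cv2
from scipy.spatial.transform import Rotation as R
from bench import robot
def snap(n):
    o=robot.get_obs(); s=robot.snapshot(n)
    if 'T_tool_cam' in s:
        T=np.eye(4);T[:3,3]=o['tool_pos'];T[:3,:3]=R.from_euler('xyz',o['ee_rot']).as_matrix();T=T@s['T_tool_cam']
    else:
        T=np.eye(4);T[:3,3]=s['origin'];q=np.array(s['orientation'])
        T[:3,:3]=q if q.shape==(3,3) else (R.from_euler('xyz',q) if q.size==3 else R.from_quat(q)).as_matrix()
    f=240/np.tan(np.radians(s['fov_y'])/2)
    v,u=np.mgrid[:480,:640]; d=s['depth']
    P=np.stack([(u-s['cx'])/f*d,-(v-s['cy'])/f*d,-d],-1)@T[:3,:3].T+T[:3,3]
    P[d==0]=np.nan
    return s,P,T,f
def save(im,n): cv2.imwrite('pics/'+n,cv2.cvtColor(im,cv2.COLOR_RGB2BGR))
E
python3 - <<'E'
from h import *
for n in('scene','side'):
    s,P,T,f=snap(n); save(s['image'],n+'0.png'); np.savez(n+'0',im=s['image'],P=P)
    print(n,{k:v for k,v in s.items() if k not in('image','depth')},np.nanmin(P,(0,1)),np.nanmax(P,(0,1)))
print(robot.get_obs())
E
```

```text
scene {'fov_y': 56.170328600598324, 'cx': 321.26007184824306, 'cy': 247.49847569654278, 'origin': array([0.94923622, 0.3512387 , 0.60221257]), 'orientation': array([ 0.96541828, -0.0136063 ,  2.52683129])} [-1.99046172 -1.97198234 -0.76521193] [1.31046107 0.3430025  0.53829502]
side {'fov_y': 49.1474838119009, 'cx': 315.03118501358614, 'cy': 250.3548263772662, 'origin': array([ 0.46082609, -1.13563727,  0.73062918]), 'orientation': array([ 0.9630271 , -0.01706171, -0.084147  ])} [-0.7783231  -0.74748032 -0.68698626] [1.62126898 2.54671615 0.59639424]
{'time': 0.1, 'joint_positions': array([-1.35908082e+00,  8.78660361e-02,  1.37206102e+00, -3.36644132e-05,
        1.68357474e+00, -1.03104807e-01]), 'qvel': array([ 0.00097471, -0.00195447, -0.00465725,  0.00234368, -0.00105961,
        0.00020024]), 'joint_torque': array([ 2.56564250e-03, -3.41253519e+01, -3.03300798e+01,  7.20746513e-02,
        3.04791739e-02, -1.02039057e-04]), 'tool_pos': array([ 0.17018687, -0.52250876,  0.20445079]), 'ee_rot': array([-3.13969020e+00, -1.63213533e-04,  3.14816406e-01]), 'wrist_force': array([-0.89998219,  0.10128352, -0.16607233]), 'wrist_torque': array([-0.00674124, -0.02266913,  0.00750466]), 'finger_force': 0.0, 'width': 0.09372059308200283}
```

View pics/scene0.png

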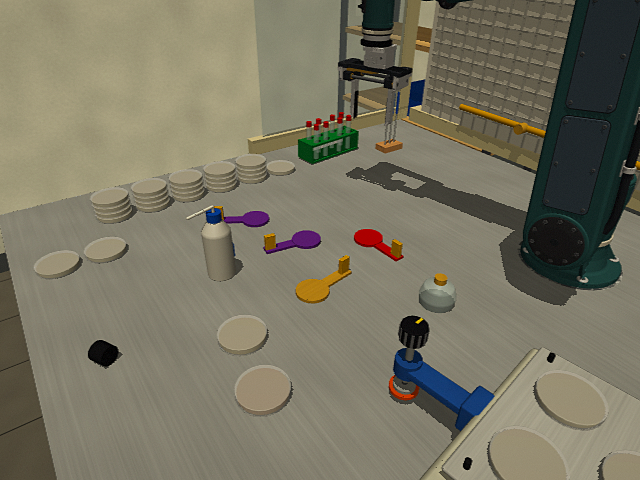

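View pics/side0.png

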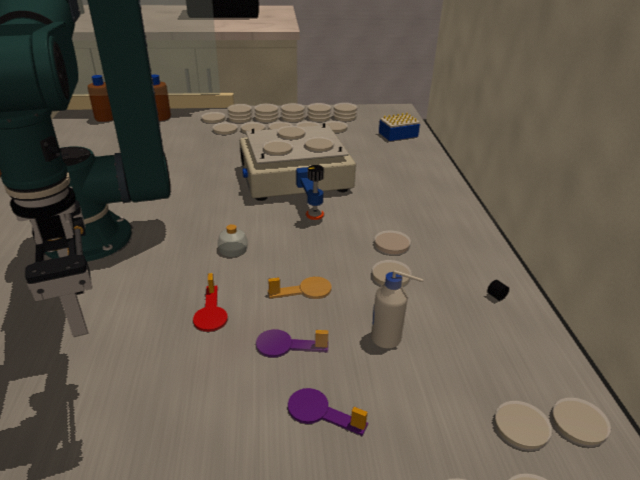

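Four things have the plate's shape. In scene pixels they are brass/yellow (312,291) with its lug at (344,265), red (368,238), purple (306,240) and purple (257,218). Only the first is brass with a yellow lug; in the side view it is at (316,287) with its lug at (274,287). The foot is at (404,388) and the knob at (414,332) in the scene view.

Run:
```python
from h import *
z=np.load('scene0.npz');save(cv2.resize(z['im'][220:420,270:490],None,fx=3,fy=3,interpolation=cv2.INTER_CUBIC)[:600],'crop0.png')
for n,boxes in(('scene',dict(plate=(290,250,360,305),knob=(395,312,432,350),sole=(385,370,425,405),lamp=(415,270,460,315),hub=(390,345,425,380),arm=(425,365,500,430))),('side',dict(plate=(262,270,335,302),knob=(304,162,327,182),sole=(302,205,328,224),lamp=(215,222,250,258),hub=(304,185,325,205),arm=(293,165,306,192),bottle=(370,272,408,350),d1=(370,258,413,290),d2=(372,228,413,256)))):
    z=np.load(n+'0.npz');im=z['im'];P=z['P'];hsv=cv2.cvtColor(im,cv2.COLOR_RGB2HSV)
    for k,(a,b,c,d) in boxes.items():
        p=P[b:d,a:c].reshape(-1,3);h=hsv[b:d,a:c].reshape(-1,3).astype(int)
        if k=='plate':
            m=(h[:,1]>140)&(abs(h[:,0]-19)<8)
            q=p[m]; top=q[(q[:,2]<.014)&(q[:,2]>.002)]; lug=q[q[:,2]>.02]
            rect=cv2.minAreaRect(top[:,:2].astype(np.float32)*1000)
            # disc: circle fit to the points near wide end
            l=(np.nanmin(lug,0)+np.nanmax(lug,0))/2
            far=top[np.linalg.norm(top[:,:2]-l[:2],axis=1)>.075]
            print(n,'lug',l,np.nanmin(lug,0),np.nanmax(lug,0),'minrect',rect,'disc',cv2.minEnclosingCircle(far[:,:2].astype(np.float32)*1000),np.median(top[:,2]))
        else:
            m=dict(knob=h[:,2]<70,sole=(h[:,1]>180)&(h[:,0]<14),hub=(h[:,0]>100)&(h[:,0]<125)&(h[:,1]>120),arm=(h[:,0]>100)&(h[:,0]<125)&(h[:,1]>120)).get(k,p[:,2]>.01)
            q=p[m&(p[:,2]>-.01)]
            print(n,k,m.sum(),np.nanpercentile(q,3,0).round(4),np.nanpercentile(q,97,0).round(4))
            if k=='knob':
                t=q[q[:,2]>np.nanpercentile(q[:,2],97)-.004]; print('  top',cv2.minEnclosingCircle(t[:,:2].astype(np.float32)*1000),np.median(t[:,2]))
```

```text
scene lug [ 0.45823631 -0.24590389  0.03236727] [ 0.44539073 -0.25232171  0.02025828] [ 0.47108189 -0.23948608  0.04447626] minrect ((519.351318359375, -244.7288055419922), (136.12158203125, 68.36250305175781), 21.61762237548828) disc ((550.4761962890625, -233.0540313720703), 35.25987243652344) 0.00772608919764195
scene knob 804 [0.5576 0.0385 0.127 ] [0.5916 0.075  0.1548]
  top ((572.199462890625, 55.31184387207031), 21.19410514831543) 0.15328822958255206
scene sole 238 [0.5583 0.0343 0.0162] [0.5945 0.0783 0.024 ]
scene lamp 1058 [ 0.3453 -0.09    0.0128] [ 0.3965 -0.0338  0.0646]
scene hub 750 [0.5565 0.0393 0.0608] [0.5919 0.0867 0.0868]
scene arm 1878 [0.5366 0.0882 0.0629] [0.5797 0.1765 0.0967]
side lug [ 0.45935703 -0.25013626  0.03176993] [ 0.44836384 -0.25766014  0.02006606] [ 0.47035023 -0.24261237  0.0434738 ] minrect ((514.4031372070312, -234.54441833496094), (69.62793731689453, 135.53289794921875), 85.60807037353516) disc ((549.7994384765625, -236.40126037597656), 36.044559478759766) 0.005915211584200053
side knob 257 [0.553  0.0314 0.0806] [0.5904 0.1541 0.1529]
  top ((571.44775390625, 51.58671188354492), 20.843032836914062) 0.1511954918095666
side sole 67 [0.5495 0.0271 0.0143] [0.5928 0.0604 0.0232]
side lamp 663 [ 0.333  -0.1062  0.012 ] [ 0.394  -0.0634  0.0628]
side hub 246 [0.5504 0.0312 0.0593] [0.588  0.1044 0.0856]
side arm 173 [0.5314 0.106  0.0511] [0.5531 0.1715 0.0947]
side bottle 2169 [ 0.6474 -0.4288  0.0128] [ 0.7049 -0.2176  0.1528]
side d1 912 [ 0.6613 -0.413   0.0118] [ 0.7635 -0.1653  0.162 ]
side d2 607 [ 0.7158 -0.1183  0.0113] [ 0.7926 -0.039   0.0176]
```

View pics/crop0.png

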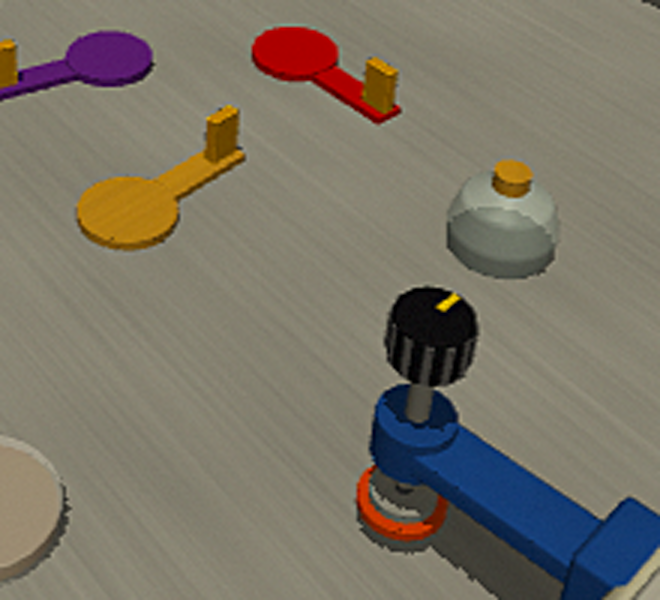

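The crop confirms the brass plate with its yellow lug; the other plates are red and purple. Next I move above the lug.

Emit:
{"api": "move_arm", "payload": {
  "deltas": [0,0,0.17,9,-4.3,1.8,-1,0,0,0.17,13,-6.2,2.8,-1,0,0,0.17,17.5,-8.3,3.8,-1,0,0,0.17,22,-10.4,4.8,-1,0,0,0.17,26.5,-12.6,5.8,-1,0,0,0.17,31,-14.8,6.6,-1,0,0,0.17,34,-16.2,7.0,-1,0,0,0.17,36,-17.15,7.0,-1]
}}

```text
time: 0.9
tool_pos: [0.4548, -0.2515, 0.135]
ee_rot: [-3.141, 0.001, 0.145]
wrist_force: [-0.5, 0.8, -0.3]
width: 0.0942
finger_force: 0.0
```

Run:
```python
from h import *
s,P,T,f=snap('wrist'); save(s['image'],'w1.png'); np.savez('w1',im=s['image'],P=P)
o=robot.get_obs();print(o['time'],o['tool_pos'],o['ee_rot'])
hsv=cv2.cvtColor(s['image'],cv2.COLOR_RGB2HSV).astype(int)
m=(hsv[...,1]>140)&(abs(hsv[...,0]-19)<8)
q=P[m];q=q[np.hypot(*(q[:,:2]-[.5,-.24]).T)<.12]
lug=q[(q[:,2]>.036)&(q[:,2]<.05)];top=q[(q[:,2]<.014)&(q[:,2]>.002)]
print(len(lug),len(top),np.median(lug,0) if len(lug) else '')
if len(lug): print('lug',cv2.minAreaRect(lug[:,:2].astype(np.float32)*1000))
print('plate',cv2.minAreaRect(top[:,:2].astype(np.float32)*1000))
far=top[top[:,0]>.52]
if len(far):print(cv2.minEnclosingCircle(far[:,:2].astype(np.float32)*1000))
```

```text
0.95 [ 0.45956203 -0.24523132  0.13420923] [-3.1350849  -0.00348457  0.15202456]
337 2241 [ 0.46105175 -0.24888389  0.04160074]
lug ((459.9744873046875, -248.87538146972656), (22.707866668701172, 8.976014137268066), 8.429647445678711)
plate ((500.35162353515625, -240.00160217285156), (50.02920150756836, 107.50595092773438), 86.0071029663086)
((536.791015625, -242.545166015625), 29.204708099365234)
```

View pics/w1.png

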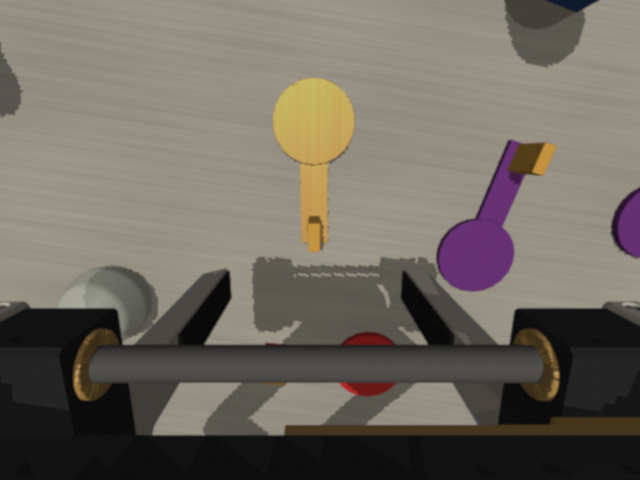

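Brass disc at (314,120), lug at (315,235), midway between the fingers and aligned with them. I descend and grip.

Emit:
{"api": "move_arm", "payload": {
  "deltas": [0,0,0,0.1,0,4,-1,0,0,0,0.1,0,8,-1,0,0,0,0.1,0,11,-1,0,0,0,0.1,0,12.4,-1,0,0,0,0.1,0,12.4,-1,0,0,0,0.1,0,12.4,1,0,0,0,0.1,0,12.4,1,0,0,0,0.1,0,12.4,1]
}}

```text
time: 1.75
tool_pos: [0.4565, -0.2543, 0.0142]
ee_rot: [3.139, -0.003, 0.145]
wrist_force: [-0.6, -0.0, 0.0]
width: 0.0736
finger_force: 0.0
```

Emit:
{"api": "move_arm", "payload": {
  "deltas": [0,0,0,0,0,0,1,0,0,0,0,0,0,1,0,0,0,0,0,0,1,0,0,0,0,0,0,1,0,0,0,0,0,0,1]
}}

```text
time: 2.25
tool_pos: [0.4552, -0.2533, 0.0122]
ee_rot: [3.142, 0.0, 0.145]
wrist_force: [0.3, 0.2, 0.8]
width: 0.0335
finger_force: 0.0
```

Emit:
{"api": "move_arm", "payload": {
  "deltas": [0,0,0,0,0,0,1,0,0,0,0,0,0,1,0,0,0,0,0,0,1,0,0,0,0,0,0,1,0,0,0,0,0,0,1]
}}

```text
time: 2.75
tool_pos: [0.4551, -0.2528, 0.0121]
ee_rot: [-3.141, 0.0, 0.145]
wrist_force: [-1.0, 2.5, 0.4]
width: 0.0096
finger_force: 30.0
```

Run:
```python
from h import *
o=robot.get_obs();print(o['tool_pos'],o['ee_rot'],o['width'],o['finger_force'],o['wrist_force'])
s,P,T,f=snap('wrist')
hsv=cv2.cvtColor(s['image'],cv2.COLOR_RGB2HSV).astype(int)
m=(hsv[...,1]>140)&(abs(hsv[...,0]-19)<8)
q=P[m];q=q[np.hypot(*(q[:,:2]-[.55,-.235]).T)<.06];q=q[(q[:,2]<.02)&(q[:,0]>.51)]
print(cv2.minEnclosingCircle(q[:,:2].astype(np.float32)*1000),len(q))
s,P,T,f=snap('scene')
hsv=cv2.cvtColor(s['image'],cv2.COLOR_RGB2HSV).astype(int)
m=(hsv[...,1]>140)&(abs(hsv[...,0]-19)<8)
q=P[m];q=q[np.hypot(*(q[:,:2]-[.55,-.235]).T)<.06];q=q[(q[:,2]<.02)&(q[:,0]>.52)]
print(cv2.minEnclosingCircle(q[:,:2].astype(np.float32)*1000),len(q))
```

```text
[ 0.45514119 -0.25278858  0.01209123] [-3.14065486e+00  1.72741753e-04  1.44892650e-01] 0.009631713494185809 29.962686896324158 [-1.00238952  2.52946131  0.35944421]
((544.687255859375, -238.65818786621094), 38.592716217041016) 2869
((548.5993041992188, -241.8511505126953), 40.683467864990234) 641
```

Emit:
{"api": "move_arm", "payload": {
  "deltas": [0,0,0,0.4,-2,0,1,0,0,0,1.3,-6,0,1,0,0,0,2.2,-10,0,1,0,0,0,3.1,-14,0,1,0,0,0,4,-18,0,1,0,0,0,4.9,-22,0,1,0,0,0,5.7,-25.6,0,1,0,0,0,6.2,-28.0,0,1]
}}

```text
time: 3.65
tool_pos: [0.4763, 0.034, 0.0121]
ee_rot: [3.14, -0.001, 0.146]
wrist_force: [0.4, -2.0, 0.2]
width: 0.0097
finger_force: 30.0
```

Emit:
{"api": "move_arm", "payload": {
  "deltas": [0,0,0,0,-0.2,0,1,0,0,0,0,-0.2,0,1,0,0,0,0,-0.2,0,1]
}}

```text
time: 3.95
tool_pos: [0.476, 0.034, 0.0121]
ee_rot: [3.141, -0.0, 0.144]
wrist_force: [-0.6, 2.0, -0.1]
width: 0.0099
finger_force: 29.9
```

Run:
```python
from h import *
from scipy.optimize import least_squares
o=robot.get_obs();print(o['time'],o['tool_pos'],o['ee_rot'],o['width'],o['finger_force'],o['wrist_force'])
for n in('scene','side','wrist'):
    s,P,T,f=snap(n);np.savez(n+'2',im=s['image'],P=P)
    hsv=cv2.cvtColor(s['image'],cv2.COLOR_RGB2HSV).astype(int)
    near=(np.hypot(P[...,0]-.572,P[...,1]-.053)<.06)
    b=near&(hsv[...,1]>140)&(abs(hsv[...,0]-20)<6)&(P[...,2]<.013)&(P[...,2]>-.005)
    k=near&(hsv[...,2]<80)&(P[...,2]>.148)&(P[...,2]<.157)
    so=near&(hsv[...,1]>170)&(hsv[...,0]<12)&(P[...,2]<.04)
    for nm,m,r in(('plate',b,.035),('knobtop',k,.02),('sole',so,.024)):
        q=P[m]; 
        if len(q)<15: print(n,nm,len(q)); continue
        print(n,nm,len(q),np.percentile(q,2,0).round(4),np.percentile(q,98,0).round(4),cv2.minEnclosingCircle(q[:,:2].astype(np.float32)*1000))
z=np.load('scene2.npz')['im'][270:430,300:500];z2=np.load('side2.npz')['im'][140:240,230:355]
save(np.hstack([cv2.resize(z,(500,400)),cv2.resize(z2,(300,240)).repeat(1,0) if 0 else np.vstack([cv2.resize(z2,(300,240)),np.zeros((160,300,3),np.uint8)])]),'c2.png')
```

```text
3.95 [0.47598639 0.03399273 0.01210547] [ 3.14135895e+00 -1.17000877e-04  1.44169637e-01] 0.009910763758843998 29.948114454746246 [-0.56729942  1.97781388 -0.10760704]
scene plate 618 [0.5488 0.0174 0.0011] [0.6049 0.0841 0.0104] ((570.8941650390625, 47.712982177734375), 37.59581756591797)
scene knobtop 477 [0.555  0.0379 0.1484] [0.5909 0.0745 0.1551] ((572.1514892578125, 55.43232345581055), 20.860864639282227)
scene sole 229 [0.5569 0.034  0.0167] [0.5946 0.0784 0.0246] ((572.3619995117188, 55.32548141479492), 24.232892990112305)
side plate 270 [ 0.5167  0.0128 -0.001 ] [0.6012 0.064  0.0095] ((557.7927856445312, 47.32545852661133), 47.04033279418945)
side knobtop 94 [0.5532 0.0318 0.1485] [0.5903 0.0698 0.1538] ((570.5918579101562, 50.31342315673828), 21.579896926879883)
side sole 74 [0.5495 0.0292 0.0111] [0.5941 0.0631 0.0228] ((567.2275390625, 64.88128662109375), 39.757930755615234)
wrist plate 4886 [0.515  0.0215 0.0046] [0.5652 0.0732 0.0089] ((548.530517578125, 41.225616455078125), 37.120548248291016)
wrist knobtop 0
wrist sole 872 [0.5494 0.031  0.0204] [0.5693 0.0682 0.0231] ((563.806640625, 50.28102111816406), 21.48349952697754)
```

View pics/c2.png

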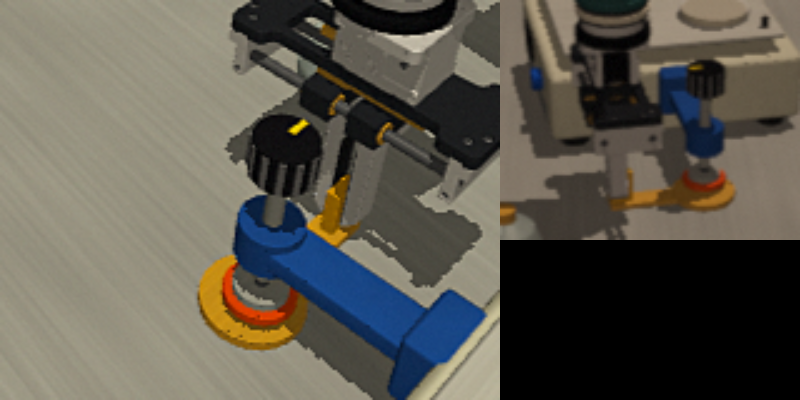

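The disc sits under the foot, about 4 mm short in y. I nudge it and fit the circle again.

Emit:
{"api": "move_arm", "payload": {
  "deltas": [0,0,0,0.1,-0.2,0,1,0,0,0,0.15,-0.4,0,1,0,0,0,0.15,-0.4,0,1,0,0,0,0.15,-0.4,0,1]
}}

```text
time: 4.5
tool_pos: [0.4769, 0.0385, 0.0121]
ee_rot: [3.141, -0.0, 0.144]
wrist_force: [-0.3, -0.6, -0.3]
width: 0.0097
finger_force: 30.0
```

Run:
```python
from h import *
from scipy.optimize import least_squares
print(robot.get_obs()['tool_pos'])
def fit(q,r,c0):  # hull of points -> fixed-radius circle, robust
    h=cv2.convexHull(q[:,:2].astype(np.float32))[:,0]
    return least_squares(lambda c:np.linalg.norm(h-c,axis=1)-r,c0,loss='soft_l1',f_scale=.001).x
for n in('scene','side'):
    s,P,T,f=snap(n)
    hsv=cv2.cvtColor(s['image'],cv2.COLOR_RGB2HSV).astype(int)
    near=(np.hypot(P[...,0]-.572,P[...,1]-.053)<.05)
    b=near&(hsv[...,1]>140)&(abs(hsv[...,0]-20)<6)&(P[...,2]<.012)&(P[...,2]>.003)&(P[...,0]>.549)
    k=near&(hsv[...,2]<80)&(P[...,2]>.148)&(P[...,2]<.157)
    q=P[b]; c=np.array([.572,.053])
    # outer rim samples only: farthest point per angle bin
    a=np.degrees(np.arctan2(*(q[:,:2]-c).T[::-1])); rr=np.linalg.norm(q[:,:2]-c,axis=1)
    rim=np.array([q[a//15==i][rr[a//15==i].argmax(),:2] for i in np.unique(a//15)])
    g=least_squares(lambda x:np.linalg.norm(rim-x,axis=1)-.035,c,loss='soft_l1',f_scale=.001)
    print(n,'plate',g.x,np.abs(g.fun).max(),len(rim),'knob',fit(P[k],.02,c))
```

```text
[0.47694991 0.03850337 0.01210439]
scene plate [0.57228    0.05414177] 0.0062255761534436085 18 knob [0.5720097  0.05572266]
side plate [0.57342395 0.05159216] 0.012700937278046765 15 knob [0.57175685 0.05001477]
```

Emit:
{"api": "move_arm", "payload": {
  "deltas": [0,0,0,0,0,0,-1,0,0,0,0,0,0,-1,0,0,0,0,0,0,-1,0,0,0,0,0,0,-1,0,0,0,0,0,0,-1,0,0,0,0,0,0,-1,0,0,0,0,0,-2,-1,0,0,0,0,0,-4,-1]
}}

```text
time: 5.4
tool_pos: [0.476, 0.0389, 0.0518]
ee_rot: [-3.141, 0.002, 0.145]
wrist_force: [0.3, -0.5, 0.0]
width: 0.0705
finger_force: 0.0
```

Emit:
{"api": "move_arm", "payload": {
  "deltas": [0,0,0,0,0,-4,-1,0,0,0,0,0,-8,-1,0,0,0,0,0,-12,-1,0,0,0,0,0,-15,-1,0,0,0,0,0,-16,-1,0,0,0,0,0,-16,-1,0,0,0,0,0,-16,-1]
}}

```text
time: 6.1
tool_pos: [0.476, 0.0389, 0.2102]
ee_rot: [-3.141, 0.003, 0.145]
wrist_force: [0.5, -1.0, -0.1]
width: 0.0939
finger_force: 0.0
```

Run:
```python
from h import *
from scipy.optimize import least_squares
o=robot.get_obs();print(o['tool_pos'],o['ee_rot'],o['joint_positions'],o['wrist_torque'],o['width'])
for n in('scene','side','wrist'):
    s,P,T,f=snap(n)
    hsv=cv2.cvtColor(s['image'],cv2.COLOR_RGB2HSV).astype(int)
    near=(np.hypot(P[...,0]-.572,P[...,1]-.053)<.05)
    c=np.array([.572,.053])
    k=near&(hsv[...,2]<80)&(P[...,2]>.147)&(P[...,2]<.157)
    if k.sum()>20: print(n,'knob',k.sum(),cv2.minEnclosingCircle(P[k][:,:2].astype(np.float32)*1000))
    b=near&(hsv[...,1]>140)&(abs(hsv[...,0]-20)<6)&(P[...,2]<.012)&(P[...,2]>.003)&(P[...,0]>.549)
    q=P[b]
    if len(q)<50: continue
    a=np.degrees(np.arctan2(*(q[:,:2]-c).T[::-1])); rr=np.linalg.norm(q[:,:2]-c,axis=1)
    rim=np.array([q[a//15==i][rr[a//15==i].argmax(),:2] for i in np.unique(a//15)])
    g=least_squares(lambda x:np.linalg.norm(rim-x,axis=1)-.035,c,loss='soft_l1',f_scale=.001)
    print(n,'plate',g.x,len(rim))
```

```text
[0.47599759 0.03889857 0.21018291] [-3.14109753e+00  3.06544242e-03  1.44768630e-01] [-3.72032524e-02 -7.35537403e-02  1.52322094e+00 -6.83256064e-05
  1.69502988e+00  1.38881684e+00] [ 0.0421572  -0.000448   -0.03978144] 0.09389715410686726
scene knob 500 ((572.0324096679688, 55.54958724975586), 21.172605514526367)
scene plate [0.57239322 0.05439825] 18
side knob 101 ((570.8213500976562, 51.86813735961914), 21.793689727783203)
side plate [0.57540288 0.05054797] 17
wrist knob 2873 ((571.5607299804688, 54.07603073120117), 20.223615646362305)
wrist plate [0.57843977 0.05302848] 9
```

Emit:
{"api": "move_arm", "payload": {
  "deltas": [0,0,-0.14,4,0,0,-1,0,0,-0.28,8,0,0,-1,0,0,-0.42,9.7,-0.1,0,-1,0,0,-0.56,9.7,-0.1,0,-1,0,0,-0.7,9.7,-0.1,0,-1,0,0,-0.84,9.7,-0.1,0,-1,0,0,-0.98,9.7,-0.1,0,-1,0,0,-1.1,9.7,-0.1,0,-1]
}}

```text
time: 7.05
tool_pos: [0.572, 0.0539, 0.2102]
ee_rot: [-3.139, 0.001, 1.25]
wrist_force: [-0.1, -0.6, 0.3]
width: 0.0939
finger_force: 0.0
```

Emit:
{"api": "move_arm", "payload": {
  "deltas": [0,0,-0.14,0,0,0,-1,0,0,-0.28,0,0,0,-1,0,0,-0.42,0,0,0,-1,0,0,-0.56,0,0,0,-1,0,0,-0.7,0,0,0,-1,0,0,-0.84,0,0,0,-1,0,0,-0.98,0,0,0,-1,0,0,-1.1,0,0,0,-1]
}}

```text
time: 7.85
tool_pos: [0.572, 0.0539, 0.2102]
ee_rot: [-3.139, -0.002, 2.35]
wrist_force: [-0.2, 0.1, -0.1]
width: 0.0938
finger_force: 0.0
```

Emit:
{"api": "move_arm", "payload": {
  "deltas": [0,0,-0.14,0,0,0,-1,0,0,-0.28,0,0,0,-1,0,0,-0.42,0,0,0,-1,0,0,-0.56,0,0,0,-1,0,0,-0.7,0,0,0,-1,0,0,-0.84,0,0,0,-1,0,0,-0.95,0,0,0,-1,0,0,-0.95,0,0,0,-1]
}}

```text
time: 8.65
tool_pos: [0.572, 0.0539, 0.2104]
ee_rot: [3.141, -0.003, -2.989]
wrist_force: [0.1, 0.3, -0.8]
width: 0.0939
finger_force: 0.0
```

Emit:
{"api": "move_arm", "payload": {
  "deltas": [0,0,0,0,0,0,-1,0,0,0,0,0,0,-1,0,0,0,0,0,0,-1]
}}

```text
time: 8.95
tool_pos: [0.5726, 0.0539, 0.2119]
ee_rot: [3.142, -0.0, -2.989]
wrist_force: [-0.3, -0.1, 0.4]
width: 0.0937
finger_force: 0.0
```

Run:
```python
from h import *
o=robot.get_obs();print(o['time'],o['tool_pos'],o['ee_rot'],o['joint_positions'],o['wrist_torque'],o['width'])
s,P,T,f=snap('wrist');save(s['image'],'w3.png')
hsv=cv2.cvtColor(s['image'],cv2.COLOR_RGB2HSV).astype(int)
k=(np.hypot(P[...,0]-.572,P[...,1]-.054)<.035)&(hsv[...,2]<90)&(P[...,2]>.147)&(P[...,2]<.157)
q=P[k];c=cv2.minEnclosingCircle(q[:,:2].astype(np.float32)*1000) if len(q) else 0
print(k.sum(),c)
Rm=R.from_euler('xyz',o['ee_rot']).as_matrix()
if c: print('tool-frame offset mm',Rm.T@(np.array([*c[0],120.])-o['tool_pos']*1000))
```

```text
8.95 [0.57256513 0.05386962 0.21188773] [ 3.14159134e+00 -4.08737476e-04 -2.98934994e+00] [-4.73141676e-03  1.42513479e-01  1.29723354e+00 -6.31443538e-05
  1.70224956e+00 -1.72777872e+00] [ 0.08459772 -0.1558225   0.01003307] 0.09365614517142548
2140 ((571.1583862304688, 53.4221305847168), 20.0980281829834)
tool-frame offset mm [ 1.42077866 -0.22909339 91.88831377]
```

View pics/w3.png

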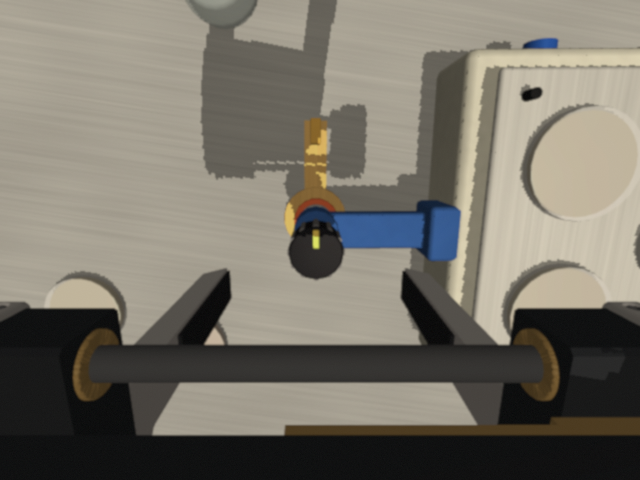

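The knob is at (316,247), centred between the fingers. The plate and foot are just behind it at about (316,205). I descend and grip the knob.

Emit:
{"api": "move_arm", "payload": {
  "deltas": [0,0,0,0.08,0,3,-1,0,0,0,0.08,0,6,-1,0,0,0,0.08,0,8.2,-1,0,0,0,0.08,0,9.0,-1,0,0,0,0.08,0,9.0,1,0,0,0,0.08,0,9.0,1,0,0,0,0.08,0,9.0,1,0,0,0,0.08,0,9.0,1]
}}

```text
time: 9.8
tool_pos: [0.5728, 0.0538, 0.1238]
ee_rot: [-3.141, 0.003, -2.988]
wrist_force: [0.7, 0.1, -0.8]
width: 0.0654
finger_force: 0.0
```

Emit:
{"api": "move_arm", "payload": {
  "deltas": [0,0,0,0,0,0,1,0,0,0,0,0,0,1,0,0,0,0,0,0,1,0,0,0,0,0,0,1,0,0,0,0,0,0,1,0,0,0,0,0,0,1]
}}

```text
time: 10.4
tool_pos: [0.5719, 0.0538, 0.1223]
ee_rot: [-3.142, 0.0, -2.988]
wrist_force: [-0.1, 0.3, 1.1]
width: 0.0392
finger_force: 30.0
```

```bash
cat > t.py <<'E'
from h import *
o=robot.get_obs();print(o['time'],o['tool_pos'],o['ee_rot'],'q6',o['joint_positions'][5],'F',o['wrist_force'].round(2),'T',o['wrist_torque'].round(3),'tau6',round(o['joint_torque'][5],3),o['width'],o['finger_force'])
E
python3 t.py
```

```text
10.4 [0.57192979 0.0537936  0.12230616] [-3.14155314e+00  2.55526252e-04 -2.98831623e+00] q6 -1.728981600094077 F [-0.15  0.29  1.09] T [ 0.1   -0.102 -0.01 ] tau6 -0.002 0.039219717566688336 30.000144839286804
```

Emit:
{"api": "move_arm", "payload": {
  "deltas": [0,0,0.14,0,0,0.042,1,0,0,0.28,0,0,0.084,1,0,0,0.42,0,0,0.126,1,0,0,0.56,0,0,0.168,1,0,0,0.7,0,0,0.21,1,0,0,0.84,0,0,0.252,1,0,0,0.98,0,0,0.294,1,0,0,1.1,0,0,0.33,1]
}}

```text
time: 11.2
tool_pos: [0.5719, 0.0537, 0.119]
ee_rot: [3.141, 0.0, 2.19]
wrist_force: [-0.6, 0.3, 0.7]
width: 0.0395
finger_force: 30.0
```

```bash
python3 t.py
```

```text
11.2 [0.57191255 0.05373294 0.1189877 ] [3.14146293e+00 1.83715069e-04 2.18965474e+00] q6 -0.623824113262111 F [-0.57  0.28  0.71] T [ 0.032 -0.117  0.078] tau6 -0.86 0.03946944055620544 29.996291399002075
```

Emit:
{"api": "move_arm", "payload": {
  "deltas": [0,0,0.1,0,0,0.03,1,0,0,0.2,0,0,0.06,1]
}}

```text
time: 11.4
tool_pos: [0.5719, 0.0537, 0.1184]
ee_rot: [3.141, 0.0, 1.991]
wrist_force: [0.8, 0.6, 1.0]
width: 0.0396
finger_force: 30.0
```

```bash
python3 t.py
```

```text
11.4 [0.57191838 0.05372994 0.1183974 ] [3.14144044e+00 2.00369559e-04 1.99082251e+00] q6 -0.42496615265451226 F [0.79 0.58 1.01] T [ 0.002 -0.04   0.029] tau6 -0.769 0.039599730655671676 29.996988773345947
```

Emit:
{"api": "move_arm", "payload": {
  "deltas": [0,0,0.1,0,0,0.03,1,0,0,0.2,0,0,0.06,1]
}}

```text
time: 11.6
tool_pos: [0.5719, 0.0538, 0.1178]
ee_rot: [3.141, 0.0, 1.791]
wrist_force: [0.4, 0.6, 1.0]
width: 0.0392
finger_force: 30.0
```

```bash
python3 t.py
```

```text
11.6 [0.57190649 0.05375744 0.11777128] [3.14143736e+00 9.85192236e-05 1.79085249e+00] q6 -0.2249868239623962 F [0.4  0.62 0.96] T [-0.013 -0.048  0.042] tau6 -0.772 0.03917680897646884 29.996960163116455
```

Emit:
{"api": "move_arm", "payload": {
  "deltas": [0,0,0.1,0,0,0.03,1,0,0,0.2,0,0,0.06,1]
}}

```text
time: 11.8
tool_pos: [0.5719, 0.0537, 0.1172]
ee_rot: [3.141, 0.0, 1.591]
wrist_force: [-0.0, 0.1, 0.4]
width: 0.0397
finger_force: 30.0
```

```bash
python3 t.py
```

```text
11.8 [0.57189297 0.05373708 0.11716626] [3.14143682e+00 1.10797024e-04 1.59081642e+00] q6 -0.02495610689748067 F [-0.01  0.05  0.38] T [-0.056 -0.084  0.078] tau6 -0.772 0.039739350850779176 29.99706119298935
```

Emit:
{"api": "move_arm", "payload": {
  "deltas": [0,0,0.1,0,0,0.03,1,0,0,0.2,0,0,0.06,1]
}}

```text
time: 12.0
tool_pos: [0.5719, 0.0537, 0.1166]
ee_rot: [3.141, 0.0, 1.391]
wrist_force: [0.6, 0.4, 0.5]
width: 0.0396
finger_force: 30.0
```

```bash
python3 t.py
```

```text
12.0 [0.57188166 0.05373517 0.11657828] [3.14146318e+00 1.06776422e-04 1.39081074e+00] q6 0.17506014315716598 F [0.58 0.37 0.54] T [ 0.007 -0.052  0.079] tau6 -0.772 0.039636970751761924 29.997103214263916
```

tau6 holds steady at -0.772 in free turning, so it will show contact more cleanly than the wrist torque.

Emit:
{"api": "move_arm", "payload": {
  "deltas": [0,0,0.1,0,0,0.03,1,0,0,0.2,0,0,0.06,1]
}}

```text
time: 12.2
tool_pos: [0.5719, 0.0537, 0.116]
ee_rot: [3.141, 0.0, 1.191]
wrist_force: [0.1, 0.6, 0.6]
width: 0.0395
finger_force: 30.0
```

```bash
python3 t.py
```

```text
12.2 [0.57188713 0.05374963 0.11597206] [3.14142033e+00 7.81325020e-05 1.19086457e+00] q6 0.375037258931821 F [0.08 0.58 0.61] T [-0.035 -0.025  0.019] tau6 -0.772 0.03951093162138637 29.99704420566559
```

Emit:
{"api": "move_arm", "payload": {
  "deltas": [0,0,0.1,0,0,0.03,1,0,0,0.2,0,0,0.06,1]
}}

```text
time: 12.4
tool_pos: [0.5719, 0.0538, 0.1154]
ee_rot: [3.141, -0.0, 0.991]
wrist_force: [0.2, -0.9, 0.4]
width: 0.0393
finger_force: 30.0
```

```bash
python3 t.py
```

```text
12.4 [0.57188632 0.05376316 0.11538543] [ 3.14142317e+00 -2.95010708e-05  9.90834760e-01] q6 0.5750450583896264 F [ 0.23 -0.87  0.44] T [-0.006  0.025  0.038] tau6 -0.771 0.039312129699079795 29.997065663337708
```

Emit:
{"api": "move_arm", "payload": {
  "deltas": [0,0,0.1,0,0,0.03,1,0,0,0.2,0,0,0.06,1]
}}

```text
time: 12.6
tool_pos: [0.5719, 0.0538, 0.1148]
ee_rot: [3.141, -0.0, 0.791]
wrist_force: [1.0, 0.1, 2.0]
width: 0.0393
finger_force: 30.0
```

```bash
python3 t.py
```

```text
12.6 [0.57188922 0.05376491 0.11482362] [ 3.14141317e+00 -5.94214651e-05  7.91030983e-01] q6 0.7748625276319834 F [0.96 0.1  2.04] T [0.079 0.055 0.116] tau6 -0.692 0.03925379132907574 29.997073709964752
```

Emit:
{"api": "move_arm", "payload": {
  "deltas": [0,0,0.1,0,0,0.03,1,0,0,0.2,0,0,0.06,1]
}}

```text
time: 12.8
tool_pos: [0.5719, 0.0537, 0.1143]
ee_rot: [3.141, -0.0, 0.591]
wrist_force: [-0.5, 0.3, 1.0]
width: 0.0392
finger_force: 30.0
```

```bash
python3 t.py
```

```text
12.8 [0.5718942  0.05372894 0.11432067] [ 3.14134509e+00 -6.92731540e-05  5.91274642e-01] q6 0.9746117596138395 F [-0.53  0.34  1.01] T [0.035 0.094 0.152] tau6 -0.59 0.03919994262838369 29.99709963798523
```

Contact: tau6 has changed by 0.18 N m, and at 0.02 N m per newton that means about 9 N, mid-range. I release and lift.

Emit:
{"api": "move_arm", "payload": {
  "deltas": [0,0,0,0,0,0,-1,0,0,0,0,0,0,-1,0,0,0,0,0,0,-1,0,0,0,0,0,0,-1,0,0,0,0,0,0,-1,0,0,0,0,0,0,-1,0,0,0,0,0,-2,-1,0,0,0,0,0,-5,-1]
}}

```text
time: 13.6
tool_pos: [0.5702, 0.0537, 0.1619]
ee_rot: [-3.138, 0.005, 0.595]
wrist_force: [0.3, 0.1, -0.2]
width: 0.0939
finger_force: 0.0
```

Emit:
{"api": "move_arm", "payload": {
  "deltas": [0,0,0,0,0,-4,-1,0,0,0,0,0,-7,-1,0,0,0,0,0,-9,-1,0,0,0,-5,0,-9,-1,0,0,0,-9,0,-9,-1,0,0,0,-12,0,-9,-1,0,0,0,-12,0,-9,-1,0,0,0,-12,0,-9,-1]
}}

```text
time: 14.4
tool_pos: [0.4726, -0.0136, 0.2545]
ee_rot: [3.141, -0.001, 0.594]
wrist_force: [0.7, 0.0, -0.1]
width: 0.094
finger_force: 0.0
```

Run:
```python
from h import *
a=snap('scene')[0]['image'];b=snap('side')[0]['image']
save(np.hstack([cv2.resize(a[300:420,340:490],(500,400)),cv2.resize(b[140:240,240:340],(300,400)) ]),'end.png')
```

```text
(no output)
```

View pics/end.png

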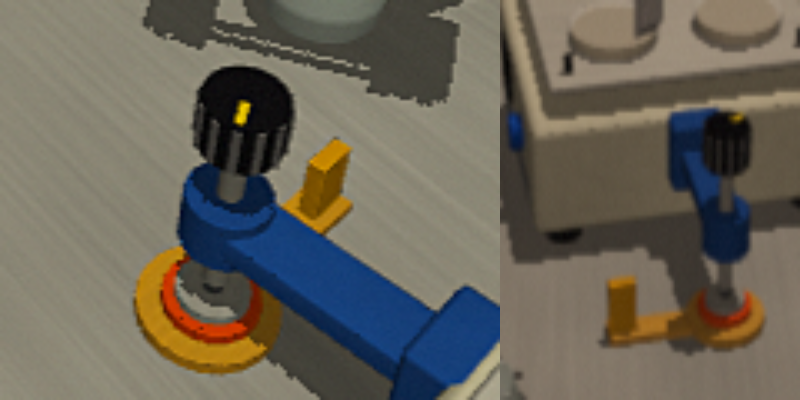

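The sole rests on the plate, centred, and the gripper is clear.

```bash
python3 -c "
from bench import robot
print(robot.close_job())"
```

```text
the job is handed in; nothing more can be done
None
```

The job is handed in: the brass plate lies centred under the foot to within about 2–4 mm by camera, the sole presses on it with an estimated 9 N (from joint torque), the gripper is clear, and I moved none of the bystanders; no verdict was returned.

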